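# Loosen the sensor-end wing nut

### The job

Of the two wing nuts on the aluminium carrier plate, loosen the one next to the impact sensor (the low, wide, stepped steel puck) by about a sixth of a turn (60 degrees), then let go of it. One of the two nuts has a left-hand thread and nothing shows which, so try gently both ways: it is tight already and only turns in its loosening direction. Leave the other nut, next to the slim post, tight.

Things in the scene. Friction and masses are not known exactly. Their poses are not given: they have to be found in the camera images.
- nut_a_grip (a point): Black wing nut standing on the plate: a flat upright bar 62 long, 12 thick, 36 mm tall, on a hub and washer 38 mm wide that reach 9 mm above the plate. Point: on the turning axis, in the bar, 11 mm below its top and 49 mm above the table; its x axis runs along the bar, z up. Pinch across the 12 mm. nut_a and nut_b look alike; one has a left-hand, one a right-hand thread, unmarked.
- nut_b_grip (a point): Black wing nut standing on the plate: a flat upright bar 62 long, 12 thick, 36 mm tall, on a hub and washer 38 mm wide that reach 9 mm above the plate. Point: on the turning axis, in the bar, 11 mm below its top and 49 mm above the table; its x axis runs along the bar, z up. Pinch across the 12 mm. nut_a and nut_b look alike; one has a left-hand, one a right-hand thread, unmarked.
- sensor_top (a point): Impact sensor: steel stepped puck, 52 mm wide at the foot, 40 above, 34 tall, brass connector on top; point: centre of its flat top. It stands near one end (either) of a 160 x 480 x 15 mm aluminium plate fixed on the table. Along the plate's middle line: sensor, a nut 95 mm on, a loose bolt 40 mm tall, the other nut 200 mm from the first, a slim post 75 mm tall. Either nut may be the near one.
- nut_a (a joint): Angle in rad by which nut_a has been loosened: 0 when tight, as it starts, and growing as it loosens, whichever way its thread runs. In the loosening direction it turns against a steady friction of about 0.12 N m and stays where it is left; in the other direction it meets a solid stop at once (it is tight already).
- nut_b (a joint): Angle in rad by which nut_b has been loosened: 0 when tight, as it starts, and growing as it loosens, whichever way its thread runs. In the loosening direction it turns against a steady friction of about 0.12 N m and stays where it is left; in the other direction it meets a solid stop at once (it is tight already).

How it is judged:
At the end, for the whole second after the job is handed in: The nut beside the sensor is loosened by 60 degrees, give or take 20 degrees (0.7 to 1.4 rad), and at rest; the other nut is still tight (within 0.12 rad) (((horizontal distance between nut_a_grip and sensor_top below 0.15 m and value of joint nut_a between 0.7 and 1.4 rad and value of joint nut_b below 0.12 rad and velocity of joint nut_a between -0.05 and 0.05 rad/s) or (horizontal distance between nut_b_grip and sensor_top below 0.15 m and value of joint nut_b between 0.7 and 1.4 rad and value of joint nut_a below 0.12 rad and velocity of joint nut_b between -0.05 and 0.05 rad/s))); the robot touches nothing.
It fails at once if the other nut, the one beside the slim post, is loosened by more than 0.12 rad ((not (horizontal distance between nut_a_grip and sensor_top below 0.15 m) and value of joint nut_a above 0.12 rad) or (not (horizontal distance between nut_b_grip and sensor_top below 0.15 m) and value of joint nut_b above 0.12 rad)).
It also fails if it takes over 35 s, if anything falls off the work surface, if the arm or the gripper's body presses on something with over 40 N, if the wrist force passes 120 N, or if a joint passes its speed limit or range.

### The arm

A 7-joint arm with a two-finger parallel gripper is mounted at the origin on the work surface. World frame = base frame: x ahead of the robot, y to its left, z up, the work surface at z = 0. Lengths are in m, angles in rad, forces in N, time in s.
With the tool pointing down it reaches from about 0.425 to 0.95 m from the base axis. Payload 4.7 kg.
Tool frame: the origin (TCP) lies at the very end of the fingers, on their centre line; the grasp point (between the pads) lies manip.grasp_offset behind it (manip.grasp_offset is the distance from the TCP to the grasp point, in m); z points along the fingers, y is the line along which they close (so a half turn about z gives the same grasp; the last joint's range is limited). The gripper opens to 85 mm and grips with 20 to 120 N. Pads are 22 mm wide; open, the fingers measure 114 mm over their backs; the gripper's body (76 mm by 85 mm) begins 54 mm behind the grasp point. The pads swing forward as they close: fully open they stand 13 mm farther back than shut.
Start: joints at [-1.212, 0.469, -0.049, 1.532, 0.024, 1.141, -0.082], TCP at [0.255, 0.625, 0.231] pointing down, gripper open.
Joint ranges: [-2.59, 2.59], [-0.33, 1.99], [-1.39, 1.29], [0.1, 2.45], [-1.04, 4.18], [0.21, 1.99], [-2.66, 2.66]. Speed limits (rad/s): [2.57, 2.57, 3.14, 3.14, 3.14, 3.14, 3.14].

### API

Orientations are given as a unit quaternion [w, x, y, z].
In Python, from cell import manip gives the robot as it stands.
- The arm moves only by the shell command python3 -m creep 'ROWS' [FORCE]. ROWS is a JSON object of lists of equal length, an entry for each row: "angular": the turn, a rotation vector about the tool's x, y, z in degrees, a list of three; "delta_pos": the shift along the tool's x, y, z in cm, a list of three; "grip": the opening, from 0 (shut) to 1 (fully open). In form: {"angular": [[wx, wy, wz], ...], "delta_pos": [[x, y, z], ...], "grip": [grip, ...]}. A call has 1 to 20 rows; each row shifts and turns the commanded pose from where the row before left it, along the tool's axes as they then stand; what a row does not reach is not made up. A row lasts 1/12 s, in which the tool goes at most 41.7 mm and 7.16 degrees, less where a joint would pass 70% of its speed; a pose out of reach is approached as far as the arm can. A call is refused whole if a number of a shift passes 4.17 or a number of a turn 7.16, either way. A call with a gripper value outside its range is refused whole. The fingers move at their own pace and stop on an object; FORCE is the grip in N (left out, the last holds). Time passes only in rows, so rows that do not move let the fingers close. It gives the time, the measured TCP pose, the force, the opening and the grip force at its end, in the units of the state.
- manip.sense(): the state, without advancing time (a new reading comes with each control period).
- manip.snapshot(name): name is "side" or "top" or "wrist"; returns a dict with "color" (400x640x3 uint8, red, green, blue), "camera_matrix" (3x3 intrinsics, pixels), "distortion" ([k1, k2, p1, p2, k3] as OpenCV has them; the pictures are not rectified), "eye" and "attitude" of the camera in the world; the wrist camera has in their place "tool_from_camera" (4x4, takes a point from camera to tool coordinates, whose origin is the TCP and whose axes are the flange's). Camera axes: x right, y up, looking along -z (the intrinsics and any distortion apply to the point x, -y, -z); pixel columns grow to the right and rows downward; lengths in m; the calibration is good to about 2 mm. A picture is of the moment at which its call begins: read the wrist's pose just before it. There is no depth.
- manip.close_job(): hands the job in; it is judged then, once.
The state is a dict: "time": time; "q": joint angles; "dq": joint speeds; "tau": joint torques, N m; "ee_pos": TCP position; "ee_rot": TCP orientation; "wrist_force": force on the tool from outside, world axes, zero at the start; "ft_torque": the same for the moment, N m; "gripper_width": finger opening in m; "grasp_force": force on a finger pad.
Only numpy, scipy, OpenCV 4.12 (cv2) and the standard library are available. Lean on these libraries where they do the work, as an engineer would, in place of code of your own. Each camera call takes 0.05 s, during which the arm holds its last target. There are 200 camera calls.

## Working session

There is one attempt and no reset: what is moved stays moved. The work goes in short steps, Python scripts to look and compute and a shell command to move; the robot and the scene stay as the last step left them, time stands still between calls to the robot, and variables do not carry over. Pictures are saved under pics/ and viewed, at most 10 in all, crops included, and the job is handed in when it is done.

```bash
mkdir -p pics
python3 - <<'E'
from cell import manip
import cv2,numpy as np
s=manip.sense();print(s['time'],s['ee_pos'],s['ee_rot'],s['gripper_width'],manip.grasp_offset)
for n in("top","side"):
    d=manip.snapshot(n);cv2.imwrite(f"pics/{n}0.png",d['color'][...,::-1]);print(n,d['camera_matrix'],d['distortion'],d['eye'],d['attitude'])
E
```

```text
0.0 [0.25502384 0.62434363 0.23028619] [-1.48142849e-04  1.92683828e-01  9.81260430e-01 -9.42531073e-04] 0.08532928121177645 0.0187
top [[386.87279031   0.         322.6602399 ]
 [  0.         386.87279031 195.33963644]
 [  0.           0.           1.        ]] [0.02720623 0.         0.         0.         0.        ] [0.50833046 0.04055011 0.82561882] [ 0.71147806  0.02619245 -0.04907248 -0.70050326]
side [[401.24313386   0.         321.15953127]
 [  0.         401.24313386 193.55495376]
 [  0.           0.           1.        ]] [-0.02906967  0.          0.          0.          0.        ] [0.54565651 0.57830591 0.69691786] [-0.04596142 -0.00997838  0.35633981  0.93317197]
```

View pics/top0.png

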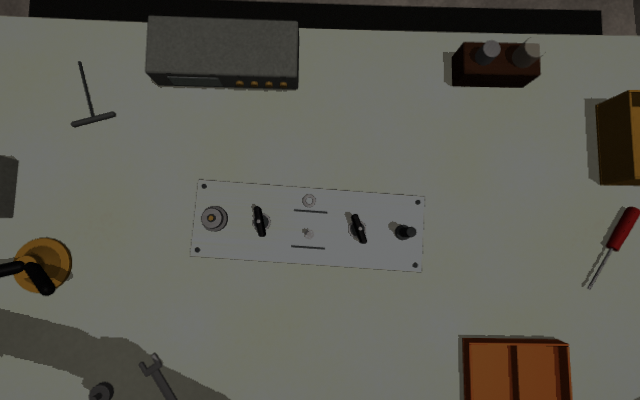

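View pics/side0.png

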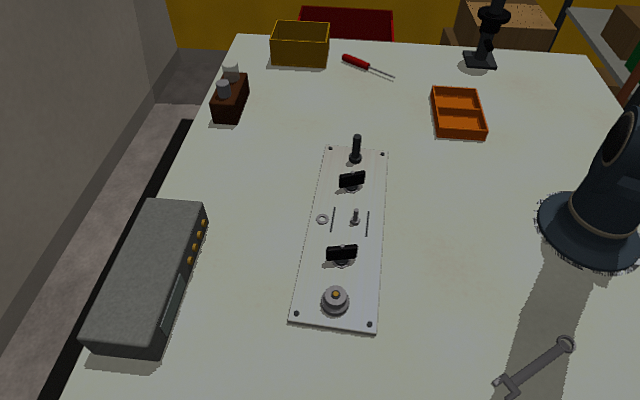

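The sensor is at top (213,218) and side (335,298). The nut beside it is at top (260,221) and side (341,253). The slim post and the other nut are at the opposite end of the plate, at top (405,232) and (358,229).

```bash
cat > h.py <<'E'
import cv2,numpy as np
from scipy.spatial.transform import Rotation as R
def rot(q): return R.from_quat([q[1],q[2],q[3],q[0]]).as_matrix()
def ray(px,K,D,Rm):
    u=cv2.undistortPoints(np.array([[px]],float),np.array(K),np.array(D))[0,0]
    d=Rm@np.array([u[0],-u[1],-1]);return d/np.linalg.norm(d)
def blob(img,c,w,thr=45):
    x0,y0=c[0]-w,c[1]-w
    g=(img[y0:y0+2*w,x0:x0+2*w].max(2)<thr).astype(np.uint8)
    n,l,st,ce=cv2.connectedComponentsWithStats(g)
    i=1+np.argmax(st[1:,4]);p=np.argwhere(l==i)[:,::-1]+[x0,y0]
    return p,cv2.minAreaRect(p.astype(np.float32))
def tri(e1,d1,e2,d2):
    t=np.linalg.lstsq(np.c_[d1,-d2],e2-e1,rcond=None)[0]
    a,b=e1+t[0]*d1,e2+t[1]*d2;return (a+b)/2,np.linalg.norm(a-b)
def plane(e,d,z): return e+d*(z-e[2])/d[2]
E
python3 - <<'E'
from h import *
from cell import manip
o={}
for n,c,s,b in(("top",(260,221),(213,218),(358,229)),("side",(341,253),(335,298),(351,180))):
    d=manip.snapshot(n);Rm=rot(d['attitude']);e=np.array(d['eye']);f=lambda p:ray(p,d['camera_matrix'],d['distortion'],Rm)
    p,r=blob(d['color'],c,22);pb,rb=blob(d['color'],b,22)
    print(n,len(p),r,len(pb),rb)
    pts=cv2.boxPoints(r);k=[(pts[i]+pts[(i+1)%4])/2 for i in range(4)]
    print([plane(e,f(q),.05).round(4) for q in k])
    o[n]=(e,f(r[0]),f(s),f(rb[0]))
for i in(1,2,3): print(tri(o['top'][0],o['top'][i],o['side'][0],o['side'][i]))
E
```

```text
top 285 ((260.0, 221.0), (30.0, 14.0), 90.0) 272 ((357.29998779296875, 229.1000213623047), (29.96331024169922, 12.969193458557129), 63.43495178222656)
[array([0.5679, 0.141 , 0.05  ]), array([0.5381, 0.1262, 0.05  ]), array([0.5083, 0.1391, 0.05  ]), array([0.5377, 0.1539, 0.05  ])]
side 485 ((341.7989196777344, 255.13819885253906), (19.862506866455078, 31.998071670532227), 84.5596694946289) 382 ((351.5, 180.5), (19.0, 25.0), 90.0)
[array([0.5397, 0.1322, 0.05  ]), array([0.5064, 0.1481, 0.05  ]), array([0.5335, 0.1762, 0.05  ]), array([0.5664, 0.1611, 0.05  ])]
(array([0.53745274, 0.14250154, 0.03162986]), np.float64(0.002370518941031956))
(array([0.54316693, 0.2366588 , 0.0342955 ]), np.float64(0.00014118212711378532))
(array([ 0.52554199, -0.05600398,  0.03718764]), np.float64(0.0012613706702129393))
```

```bash
python3 -m creep '{"angular":[[0,0,-7],[0,0,-7],[0,0,-7],[0,0,-7],[0,0,-7]],"delta_pos":[[0,0,0],[0,0,0],[0,0,0],[0,0,0],[0,0,0]],"grip":[1,1,1,1,1]}' 30
python3 -m creep '{"angular":[[0,0,0],[0,0,0],[0,0,0],[0,0,0],[0,0,0],[0,0,0],[0,0,0],[0,0,0],[0,0,0],[0,0,0],[0,0,0],[0,0,0],[0,0,0],[0,0,0],[0,0,0],[0,0,0],[0,0,0],[0,0,0],[0,0,0]],"delta_pos":[[-1.05,-3.33,0.2],[-1.05,-3.33,0.2],[-1.05,-3.33,0.2],[-1.05,-3.33,0.2],[-1.05,-3.33,0.2],[-1.05,-3.33,0.2],[-1.05,-3.33,0.2],[-1.05,-3.33,0.2],[-1.05,-3.33,0.2],[-1.05,-3.33,0.2],[-1.05,-3.33,0.2],[-1.05,-3.33,0.2],[-1.05,-3.33,0.2],[-1.05,-3.33,0.2],[-1.05,-3.33,0.2],[-1.05,-3.33,0.2],[0,0,0],[0,0,0],[0,0,0]],"grip":[1,1,1,1,1,1,1,1,1,1,1,1,1,1,1,1,1,1,1]}'
python3 - <<'E'
from cell import manip
import cv2,numpy as np,pickle
s=manip.sense();print(s['time'],s['ee_pos'],s['ee_rot'],s['q'])
d=manip.snapshot('wrist');cv2.imwrite("pics/w1.png",d['color'][...,::-1])
pickle.dump((s,d),open('w1.pkl','wb'));print(d['tool_from_camera'])
E
```

```text
time: 0.62
ee_pos: [0.2552, 0.6247, 0.231]
ee_rot: [-0.0, -0.114, 0.993, -0.0]
wrist_force: [0.6, 0.3, 0.4]
gripper_width: 0.0852
grasp_force: 0.0
time: 2.2
ee_pos: [0.5365, 0.1431, 0.1991]
ee_rot: [-0.0, -0.111, 0.994, 0.0]
wrist_force: [-0.3, 0.0, 0.6]
gripper_width: 0.0855
grasp_force: 0.0
2.2 [0.53651565 0.1431063  0.19909671] [-3.20552781e-04 -1.11442986e-01  9.93770708e-01  3.71141620e-04] [-0.35109598  0.30545725  0.01847238  1.85931066 -0.00774416  0.9773497
  1.4650013 ]
[[ 6.24400712e-04  9.46895413e-01  3.21541113e-01  8.36080079e-02]
 [ 9.99999784e-01 -6.57449612e-04 -5.79880688e-06 -6.70181265e-04]
 [ 2.05906216e-04  3.21541047e-01 -9.46895619e-01 -1.42046696e-01]
 [ 0.00000000e+00  0.00000000e+00  0.00000000e+00  1.00000000e+00]]
```

View pics/w1.png

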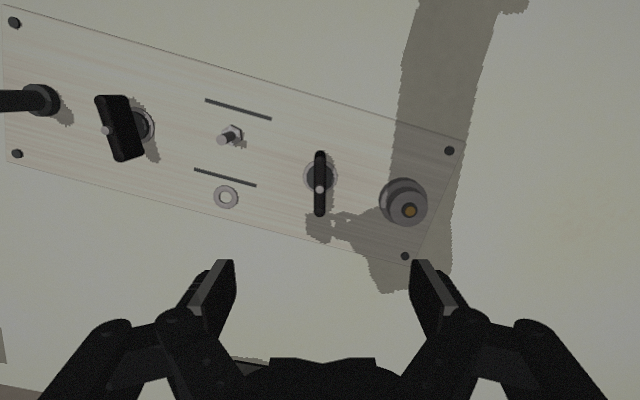

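The near nut's bar is at (320,184), running (320,151)–(320,216), almost along the tool's x. The sensor is to its right at (405,205), so this is the right nut.

Run:
```python
from h import *
import pickle
s,d=pickle.load(open('w1.pkl','rb'));T=np.array(d['tool_from_camera']);Rt=rot(s['ee_rot'])
e=s['ee_pos']+Rt@T[:3,3];Rm=Rt@T[:3,:3]
f=lambda p:ray(p,d['camera_matrix'],d['distortion'],Rm)
p,r=blob(d['color'],(320,184),40);print(len(p),r)
vx=cv2.fitLine(p.astype(np.float32),cv2.DIST_L2,0,.01,.01).ravel();print(vx)
top=p[p[:,1]<p[:,1].min()+3].mean(0);bot=p[p[:,1]>p[:,1].max()-3].mean(0);print(top,bot)
for z in(.06,.049):
    A,B=plane(e,f(top),z),plane(e,f(bot),z);m=(A+B)/2
    print(z,A,B,np.linalg.norm(A-B),'mid in tool',Rt.T@(m-s['ee_pos']),'bar dir tool deg',np.degrees(np.arctan2(*(Rt.T@(A-B))[[1,0]])))
# triangulate with top cam: same bar ends
from cell import manip
t=manip.snapshot('top');Rq=rot(t['attitude']);et=np.array(t['eye'])
print(tri(et,ray((260,221),t['camera_matrix'],t['distortion'],Rq),e,f(r[0])))
```

```text
744 ((322.79193115234375, 183.42843627929688), (65.04985046386719, 18.821640014648438), 88.75463104248047)
[ 3.0921731e-02 -9.9952179e-01  3.2040323e+02  1.8192876e+02]
[320.         152.19047619] [319.         214.80952381]
0.06 [0.5033818  0.13304062 0.06      ] [0.56416585 0.14573734 0.06      ] 0.062095953805447454 mid in tool [ 0.00341999 -0.00313022  0.13909614] bar dir tool deg 0.9985616259131334
0.049 [0.50526528 0.13340058 0.049     ] [0.56842718 0.14659399 0.049     ] 0.0645251211263132 mid in tool [ 0.00028306 -0.00322645  0.15009433] bar dir tool deg 0.9985616259131087
(array([0.5387865 , 0.14302044, 0.03406577]), np.float64(0.0018593560968736148))
```

```bash
python3 -m creep '{"angular":[[0,0,1],[0,0,0],[0,0,0],[0,0,0],[0,0,0],[0,0,0],[0,0,0],[0,0,0],[0,0,0],[0,0,0],[0,0,0],[0,0,0]],"delta_pos":[[0.1,-0.25,0],[0,0,2],[0,0,2],[0,0,2],[0,0,2],[0,0,2],[0,0,2],[0,0,2],[0,0,1.5],[0,0,1],[0,0,0],[0,0,0]],"grip":[0.5,0.5,0.5,0.5,0.5,0.5,0.5,0.5,0.5,0.5,0.5,0.5]}' 30
python3 - <<'E'
from cell import manip
import cv2
print(manip.sense()['wrist_force'])
cv2.imwrite("pics/w2.png",manip.snapshot('wrist')['color'][...,::-1])
E
```

```text
time: 3.3
ee_pos: [0.5364, 0.1403, 0.0343]
ee_rot: [-0.0, -0.103, 0.995, 0.0]
wrist_force: [1.1, -0.8, -0.1]
gripper_width: 0.0427
grasp_force: 0.0
[ 1.12827864 -0.84555098 -0.06684113]
```

View pics/w2.png

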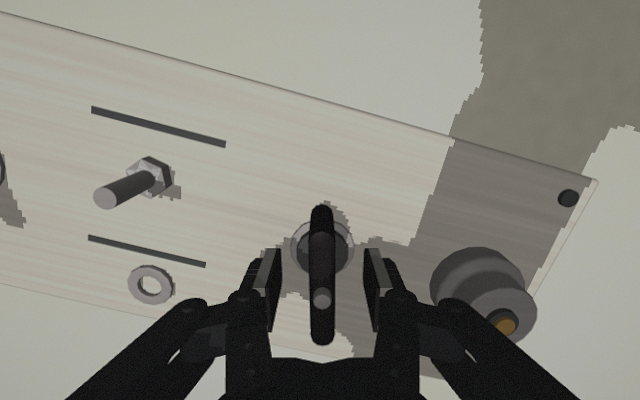

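The pads (columns 272 and 372) straddle the bar at column 322, and the sensor is clear. Next I close and test gently.

```bash
python3 -m creep '{"angular":[[0,0,0],[0,0,0],[0,0,0],[0,0,0],[0,0,0],[0,0,0],[0,0,0],[0,0,0]],"delta_pos":[[0,0,0],[0,0,0],[0,0,0],[0,0,0],[0,0,0],[0,0,0],[0,0,0],[0,0,0]],"grip":[0,0,0,0,0,0,0,0]}' 40
python3 -c "
from cell import manip
s=manip.sense();print(s['ft_torque'],s['q'][6])"
python3 -m creep '{"angular":[[0,0,-2],[0,0,-2],[0,0,0],[0,0,0]],"delta_pos":[[0,0,0],[0,0,0],[0,0,0],[0,0,0]],"grip":[0,0,0,0]}'
python3 -c "
from cell import manip
s=manip.sense();print(s['ft_torque'],s['q'][6],s['ee_rot'])"
```

```text
time: 4.02
ee_pos: [0.5371, 0.1404, 0.0354]
ee_rot: [0.001, -0.103, 0.995, 0.0]
wrist_force: [-1.0, -0.1, 6.5]
gripper_width: 0.011
grasp_force: 41.7
[0.07166649 0.29951934 0.01493208] 1.4568544232011236
time: 4.35
ee_pos: [0.5375, 0.1405, 0.0355]
ee_rot: [0.001, -0.135, 0.991, 0.001]
wrist_force: [-0.3, 1.0, 5.7]
gripper_width: 0.0112
grasp_force: 59.9
[ 0.27199164  0.12980963 -1.07074146] 1.5093913221196027 [ 0.0011398  -0.13461089  0.99089727  0.00109749]
```

Moment of −1.07 N m, far above the friction, so this direction is the stop. I'll try the other way.

```bash
python3 -m creep '{"angular":[[0,0,2],[0,0,2],[0,0,3],[0,0,3],[0,0,3],[0,0,3],[0,0,0],[0,0,0]],"delta_pos":[[0,0,0],[0,0,0],[0,0,0],[0,0,0],[0,0,0],[0,0,0],[0,0,0],[0,0,0]],"grip":[0,0,0,0,0,0,0,0]}'
python3 -c "
from cell import manip
s=manip.sense();print(s['ft_torque'],s['q'][6],s['ee_rot'])"
```

```text
time: 5.02
ee_pos: [0.5373, 0.1405, 0.0354]
ee_rot: [0.001, 0.002, 1.0, 0.001]
wrist_force: [0.6, 0.3, 5.5]
gripper_width: 0.0112
grasp_force: 41.9
[ 0.17423625  0.1372394  -0.05521056] 1.2907365191359172 [1.00231439e-03 2.08732874e-03 9.99997134e-01 6.08072649e-04]
```

It turns freely at low torque and is 12° round. Another 48° to go.

```bash
python3 -m creep '{"angular":[[0,0,4],[0,0,4],[0,0,4],[0,0,4],[0,0,4],[0,0,4],[0,0,4],[0,0,4],[0,0,4],[0,0,4],[0,0,4],[0,0,4],[0,0,0],[0,0,0],[0,0,0]],"delta_pos":[[0,0,0],[0,0,0],[0,0,0],[0,0,0],[0,0,0],[0,0,0],[0,0,0],[0,0,0],[0,0,0],[0,0,0],[0,0,0],[0,0,0],[0,0,0],[0,0,0],[0,0,0]],"grip":[0,0,0,0,0,0,0,0,0,0,0,0,0,0,0]}'
python3 -c "
from cell import manip
s=manip.sense();print(s['ft_torque'],s['q'][6],s['ee_rot'])"
```

```text
time: 6.27
ee_pos: [0.5375, 0.1409, 0.0354]
ee_rot: [0.001, 0.408, 0.913, 0.001]
wrist_force: [-1.9, 2.2, 5.9]
gripper_width: 0.011
grasp_force: 41.9
[ 0.21362821  0.11178202 -0.10715926] 0.6328831705164528 [6.54183382e-04 4.08462935e-01 9.12773843e-01 1.23024229e-03]
```

The tool has turned about 60°. Now I release, rise and check.

```bash
python3 -m creep '{"angular":[[0,0,0],[0,0,0],[0,0,0],[0,0,0],[0,0,0],[0,0,0],[0,0,0],[0,0,0],[0,0,0],[0,0,0],[0,0,0],[0,0,0],[0,0,0],[0,0,0],[0,0,0],[0,0,0]],"delta_pos":[[0,0,0],[0,0,0],[0,0,0],[0,0,0],[0,0,0],[0,0,0],[0,0,-1],[0,0,-2],[0,0,-2],[0,0,-2],[0,0,-2],[0,0,-2],[0,0,-2],[0,0,-2],[0,0,0],[0,0,0]],"grip":[0.5,0.5,0.5,0.5,0.5,0.5,0.5,0.5,0.5,0.5,0.5,0.5,0.5,0.5,0.5,0.5]}'
python3 - <<'E'
from cell import manip
import cv2,numpy as np
from h import *
s=manip.sense();d=manip.snapshot('wrist');cv2.imwrite("pics/w3.png",d['color'][...,::-1])
print(s['ee_rot'])
E
```

```text
time: 7.6
ee_pos: [0.5371, 0.1399, 0.1859]
ee_rot: [0.001, 0.409, 0.913, 0.001]
wrist_force: [-0.1, -0.4, -1.5]
gripper_width: 0.0426
grasp_force: 0.0
[0.00094147 0.40853869 0.91273976 0.00117868]
```

View pics/w3.png

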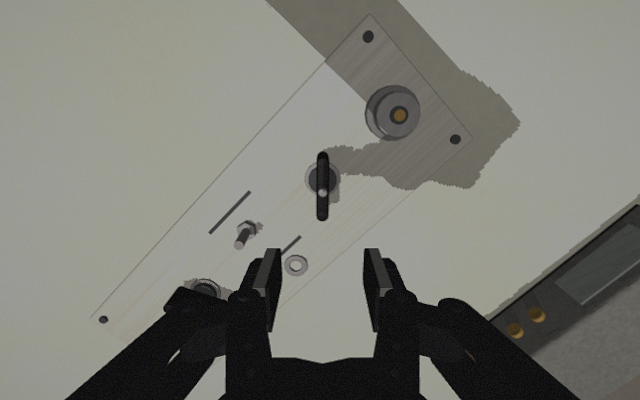

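The bar at (322,187) is still aligned with the tool after the 60° turn. It is released, and the gripper is clear of everything.

```bash
python3 -c "
from cell import manip
print(manip.close_job())"
```

```text
the job is handed in; nothing more can be done
None
```

I loosened the nut beside the sensor by about 60°, going by the tool's turn, let go of it and handed the job in at about 8 s; the other nut was never touched, and no verdict came back.

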